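Hold a carrier of vials up to the viewing panel

TASK

Lift the wire carrier with the yellow grip and the four vials up and off its two hook prongs, keep it upright all the way, and hold it level and still in front of the middle of the viewing station's white panel (not the black one): the row of vials parallel to the panel, about a hand's breadth away from it and at mid height of it. Do not let the carrier touch the panels or the station, and leave the cartons and the light meter where they lie. The job ends holding: finish with the carrier still in the gripper in the air, nothing else carrying it.

Things in the scene. Friction and masses are not known exactly. Their poses are not given: they have to be found in the camera images.
- carrier: Stainless wire carrier for four vials in a row, hanging by its handle bar on the stand's prongs. Origin: centre of its underside (floor 42 mm in x, 148 mm in y); z up, y along row and bar. Bar 10 mm thick, axis 140 mm above the origin, between uprights (8 mm) at y = +-72 mm; rails 24 mm high. 0.35-0.6 kg, balanced under the bar. Middle of the vials: 28 mm above the origin.
- carrier_grip (a point): Centre of the carrier's yellow plastic grip, on the middle of the handle bar, 140 mm above the carrier's origin, same axes: 16 mm wide (x), 54 mm long (y), 18 mm high (z). Grip from above, closing along x, in the middle of its length so that the carrier hangs level. The prongs carry the bar at y = +-50 mm.
- hook_stand: Fixed steel hook stand. Origin on the bench between its two posts (14 mm thick, y = +-50 mm); cross bar over the posts, top 258 mm above the bench. Base 12 mm high, x -110 to +40 mm, 170 mm in y. Two prongs reach out along -x; the bar hangs in their dip at x = -60 mm, its axis 238 mm and the carrier's underside 98 mm above the bench. The carrier hangs with the stand's yaw.
- hook_tips (a point): Point midway between the upturned tips of the two 8 mm prongs (at y = +-50 mm), at the height of their tops: x = -90 mm in the stand's frame, 262 mm above the bench. The bar must rise 30 mm or more to clear the tips, then go out along the stand's -x by 50 mm or more before moving sideways, as the prongs pass through the opening under the bar.
- station: Fixed viewing station with a white and a black panel side by side. Origin: on the bench under the line where the panels' front faces meet; front looks along its -x, y along the panels, z up. Base x = -80 to +70 mm, 430 mm in y, 14 mm high; dark frame behind; lamp bar on top spans x = -2 to +38 mm, its top 342 mm above the bench. White panel at y = +100 or -100 mm, black at the other.
- panel_white: Fixed matt white panel of the viewing station, 196 mm wide (y), 240 mm high (z), 16 mm thick. Origin: centre of its front face, 170 mm above the bench; -x points out of the front face, y along its width, z up. Best place for the carrier's origin: 130 mm out along -x, 28 mm below this origin, at y = 0, carrier's y along this y, either way round.
- panel_black: Fixed matt black panel of the viewing station, the same size and frame as the white one, beside it. Not used.
- carton_1: White medicine carton with green stripe, loose, 50 x 140 x 32 mm high, lying on the bench; origin at the centre of its underside. Leave alone.
- carton_2: A second carton like carton_1. Leave alone.
- light_meter: Orange hand-held light meter with round white sensor, loose, 70 x 150 x 30 mm high, lying on the bench; origin at the centre of its underside. Leave alone.
- vial_1: Closed glass vial with white filling and green cap, 26 mm across, 50 mm high, loose in the carrier's place at y = -51 mm of its frame; origin at the centre of its underside, z up.
- vial_2: Closed glass vial with white filling and green cap, 26 mm across, 50 mm high, loose in the carrier's place at y = -17 mm of its frame; origin at the centre of its underside, z up.
- vial_3: Closed glass vial with white filling and green cap, 26 mm across, 50 mm high, loose in the carrier's place at y = 17 mm of its frame; origin at the centre of its underside, z up.
- vial_4: Closed glass vial with white filling and green cap, 26 mm across, 50 mm high, loose in the carrier's place at y = 51 mm of its frame; origin at the centre of its underside, z up.
There are look-alikes about, which are no part of the job. Of the things that look like the carrier, the largest one is meant.

How it is judged:
By the outcome, as a careful person would: the job done as asked, in the order asked, and still so for the second after the job is handed in, while the arm keeps its last pose, push and grip.
It also fails if it takes over 48 s, if anything falls off the work surface, if the arm or the gripper's body presses on something with over 40 N, if the wrist force passes 120 N, or if a joint passes its speed limit or range.

ROBOT

A 6-joint arm with a two-finger parallel gripper is mounted at the origin on the work surface. World frame = base frame: x ahead of the robot, y to its left, z up, the work surface at z = 0. Lengths are in m, angles in rad, forces in N, time in s.
With the tool pointing down it reaches from about 0.35 to 0.85 m from the base axis. Payload 8.1 kg.
Tool frame: the origin (TCP) lies on the centre line of the jaws, within the pads' length; the fingertips stand robot.tips_ahead ahead of it and the grasp point (between the pads) lies 6 mm ahead of it (robot.tips_ahead is the distance from the TCP to the fingertips, in m); z points along the fingers, y is the line along which they close (so a half turn about z gives the same grasp; the last joint's range is limited). The gripper opens to 93 mm and grips with 3 to 60 N. Pads are 15 mm wide; open, the fingers measure 128 mm over their backs; the gripper's body (75 mm by 188 mm) begins 65 mm behind the grasp point.
Start: joints at [1.074, 0.13, 1.488, -0, 1.523, -0.085], TCP at [0.24, 0.55, 0.244] pointing down, gripper open.
Joint ranges: [-2.96, 2.96], [-0.89, 2.26], [0.02, 2.5], [-1.34, 4.48], [0, 2.73], [-2.66, 2.66]. Speed limits (rad/s): [2.39, 2.39, 2.79, 3.14, 3.14, 3.14].

INTERFACE

Orientations are given as a rotation vector (axis times angle).
In Python, from plant import robot gives the robot as it stands.
- The arm moves only by the tool apply_moves, never from a script. Its arguments are lists of equal length, an entry for each row: "delta_pos": the shift along the tool's x, y, z in cm, a list of three; "twist": the turn about the tool's z in rad. A call has 1 to 8 rows; each row shifts and turns the commanded pose from where the row before left it, along the tool's axes as they then stand; what a row does not reach is not made up. A row lasts 1/8 s, in which the tool goes at most 62.5 mm and 10.7 degrees, less where a joint would pass 70% of its speed; a pose out of reach is approached as far as the arm can. A call with a gripper value outside its range is refused whole. "gripper" is the finger opening in cm, from 0 to 9.3, set as the call begins (left out, the last holds). The fingers move at their own pace and stop on an object; "squeeze" is the grip in N (left out, the last holds). Time passes only in rows, so rows that do not move let the fingers close. It gives the time, the measured TCP pose, the force, the opening and the grip force at its end, in the units of the state.
- robot.read_state(): the state, without advancing time (a new reading comes with each control period).
- robot.read_camera(name): name is "side" or "top"; returns a dict with "frame" (420x560x3 uint8, red, green, blue), "vertical_fov" (degrees; the focal length in pixels is half the picture's height over the tangent of half this angle, whatever the lens; pixels are square), "cx", "cy" (the principal point, pixels), "k1" (the pictures are not rectified: a ray, as slopes to the right and down, at radius r is drawn at 1 + k1 r^2 times it, then the intrinsics apply), "R" (3x3) and "t" (3): a world point X has camera coordinates R X + t. Camera axes: x right, y down, z forward; pixel columns grow to the right and rows downward; lengths in m; the calibration is good to about 2 mm. A picture is of the moment at which its call begins. There is no depth.
- robot.close_job(): hands the job in; it is judged then, once.
The state is a dict: "t": time; "q": joint angles; "dq": joint speeds; "joint_torque": joint torques, N m; "tool_pos": TCP position; "orientation": TCP orientation; "force": force on the tool from outside, world axes, zero at the start; "wrist_torque": the same for the moment, N m; "opening": finger opening in m; "gripper_force": force on a finger pad.
Only numpy, scipy, OpenCV 4.12 (cv2) and the standard library are available. Lean on these libraries where they do the work, as an engineer would, in place of code of your own. Each camera call takes 0.05 s, during which the arm holds its last target. There are 200 camera calls.

## Working session

There is one attempt and no reset: what is moved stays moved. The work goes in short steps, Python scripts to look and compute and a tool call to move; the robot and the scene stay as the last step left them, time stands still between calls to the robot, and variables do not carry over. Pictures are saved under pics/ and viewed, at most 10 in all, crops included, and the job is handed in when it is done.

Besides the shell and the picture viewer there is one more tool, called after "Call:" by a JSON object that holds its "name" and its "arguments". apply_moves: Moves the arm, as the interface text tells. Its arguments: {"type":"object","properties":{"delta_pos":{"type":"array"},"twist":{"type":"array"},"gripper":{"type":"number"},"squeeze":{"type":"number"}},"required":["delta_pos","twist"]}

```bash
mkdir -p pics; ls; cat > h.py <<'E'
import numpy as np, cv2, pickle
def grab():
    from plant import robot
    c={n:robot.read_camera(n) for n in("side","top")}
    pickle.dump(c,open("cams.pkl","wb")); return c
def load(): return pickle.load(open("cams.pkl","rb"))
def K(c):
    f=c["frame"].shape[0]/2/np.tan(np.radians(c["vertical_fov"]/2))
    return np.array([[f,0,c["cx"]],[0,f,c["cy"]],[0,0,1.]]),np.array([c["k1"],0,0,0,0.])
def ray(c,px):
    k,d=K(c);R=np.array(c["R"]);t=np.array(c["t"])
    # fixed-point via many iterations
    u=cv2.undistortPointsIter(np.array([[px]],float),k,d,None,None,(3,100,1e-10))[0,0]
    v=R.T@np.array([u[0],u[1],1]);return -R.T@t,v/np.linalg.norm(v)
def onz(c,px,z):
    o,v=ray(c,px);return o+v*(z-o[2])/v[2]
def tri(c1,p1,c2,p2):
    A=np.zeros((3,3));b=np.zeros(3);L=[ray(c1,p1),ray(c2,p2)]
    for o,v in L:
        M=np.eye(3)-np.outer(v,v);A+=M;b+=M@o
    X=np.linalg.solve(A,b)
    return X,[np.linalg.norm((np.eye(3)-np.outer(v,v))@(X-o)) for o,v in L]
def proj(c,X):
    k,d=K(c);R=np.array(c["R"])
    return cv2.projectPoints(np.array(X,float).reshape(-1,3),cv2.Rodrigues(R)[0],np.array(c["t"],float),k,d)[0][:,0]
E
python3 - <<'E'
from h import *
from plant import robot
c=grab()
for n in c:
    print(n,c[n]["vertical_fov"],c[n]["k1"],-np.array(c[n]["R"]).T@np.array(c[n]["t"]))
    cv2.imwrite(f"pics/{n}0.png",cv2.resize(c[n]["frame"][:,:,::-1],(784,588)))
print(robot.tips_ahead,robot.read_state())
E
```

```text
pics
side 53.02483283276594 -0.00239828958477786 [-0.08066387 -0.61502168  0.72578892]
top 53.62522408161326 -0.12073506936422411 [0.37058789 0.03507708 1.35956045]
0.025 {'t': 0.1, 'q': array([ 1.07355581e+00,  1.31072407e-01,  1.48915941e+00,  4.63262037e-05,
        1.52302782e+00, -8.54167230e-02]), 'dq': array([ 0.00037404, -0.00164612, -0.0040231 , -0.00029737,  0.00253212,
        0.00095033]), 'joint_torque': array([ 1.37365500e-03, -5.61340749e+01, -4.93093944e+01,  7.71771977e-02,
        2.90214701e-02, -1.78925973e-05]), 'tool_pos': array([0.23991485, 0.5494274 , 0.24270626]), 'orientation': array([-6.42225958e-01, -3.07471258e+00,  2.48685593e-03]), 'force': array([ 0.34195583,  0.75131264, -1.26110529]), 'wrist_torque': array([ 0.01664835, -0.03044889, -0.00992264]), 'gripper_force': 0.0, 'opening': 0.09286066954054435}
```

View pics/side0.png

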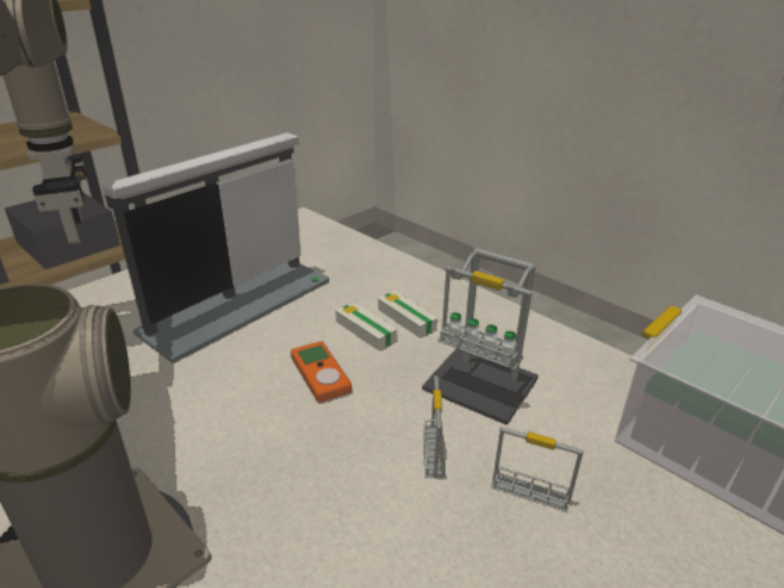

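View pics/top0.png

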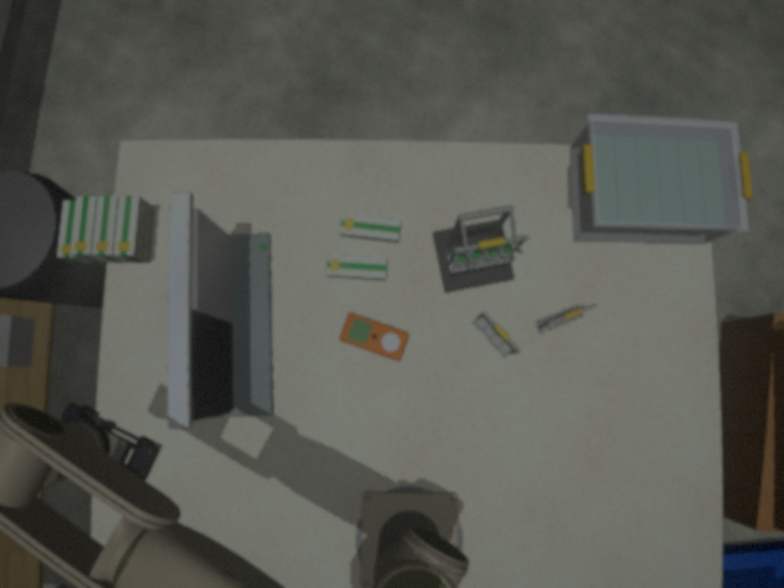

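The side view shows the carrier on its stand, with its yellow grip at about (488,280) in the 784-wide picture and (493,244) in the top view. The white panel is the far half of the station: side (262,225), with the lamp bar at top x≈180. The two smaller carriers on the bench are look-alikes.

```bash
python3 - <<'E'
from h import *
c=load()
for n in c:
    hsv=cv2.cvtColor(c[n]["frame"],cv2.COLOR_RGB2HSV)
    m=cv2.inRange(hsv,(15,140,70),(32,255,255))
    k,l,s,ce=cv2.connectedComponentsWithStats(m)
    for i in range(1,k):
        if s[i,4]>15:
            p=np.argwhere(l==i)[:,::-1].astype(np.float32);print(n,s[i],ce[i].round(2),[np.round(q,1) for q in cv2.minAreaRect(p)[:2]],round(cv2.minAreaRect(p)[2],1))
f=c["top"]["frame"]; s=c["side"]["frame"]
a=cv2.resize(s[90:260,70:250],None,fx=3,fy=3,interpolation=2)[:510,:540]
b=cv2.resize(f[130:305,110:200],None,fx=2.9,fy=2.9,interpolation=2)
H=max(a.shape[0],b.shape[0])
pad=lambda i:np.vstack([i,np.zeros((H-i.shape[0],i.shape[1],3),np.uint8)])
cv2.imwrite("pics/st.png",np.hstack([pad(a),pad(b)])[:,:,::-1])
a=cv2.resize(s[170:305,295:390],None,fx=4,fy=4,interpolation=2)
b=cv2.resize(f[135:220,300:385],None,fx=4,fy=4,interpolation=2);H=540
cv2.imwrite("pics/ca.png",np.hstack([pad(a),pad(b)])[:,:,::-1])
E
```

```text
side [337 194  23  13 174] [347.7  199.74] [array([347.8, 199.8]), array([22.1,  8. ])] 15.9
side [276 211   9   4  25] [279.84 212.24] [array([280. , 212.5]), array([8., 3.])] 0.0
side [245 219  10   5  29] [249.62 220.59] [array([249.6, 220.7]), array([3.5, 8.9])] 71.6
side [459 219  28  22 259] [472.13 229.81] [array([472. , 229.5]), array([ 9.2, 31.8])] 45.0
side [309 279   6  14  68] [311.88 284.94] [array([311.5, 285.5]), array([13.,  5.])] 90.0
side [376 309  21  12 143] [385.96 314.19] [array([385.9, 314.2]), array([20.9,  6.7])] 15.9
top [417 104   7  33 186] [419.78 120.17] [array([419.7, 120. ]), array([32.2,  5.9])] 86.8
top [529 110   8  31 145] [532.54 125.26] [array([532.5, 125. ]), array([30.6,  4.7])] 83.7
top [343 170  16   7  72] [350.69 173.17] [array([350.7, 173.2]), array([ 4.6, 15.8])] 76.0
top [ 55 173   6   5  20] [ 57.2 175.2] [array([ 57., 175.]), array([4.2, 4.2])] 45.0
top [ 86 173   6   5  22] [ 88.14 175.36] [array([ 88.5, 175. ]), array([5., 4.])] 0.0
top [ 45 175   4   5  17] [ 46.71 177.12] [array([ 46.5, 177. ]), array([4., 3.])] 90.0
top [404 222  10   4  18] [408.94 223.56] [array([408.6, 223.6]), array([1.6, 9.5])] 71.6
```

View pics/st.png

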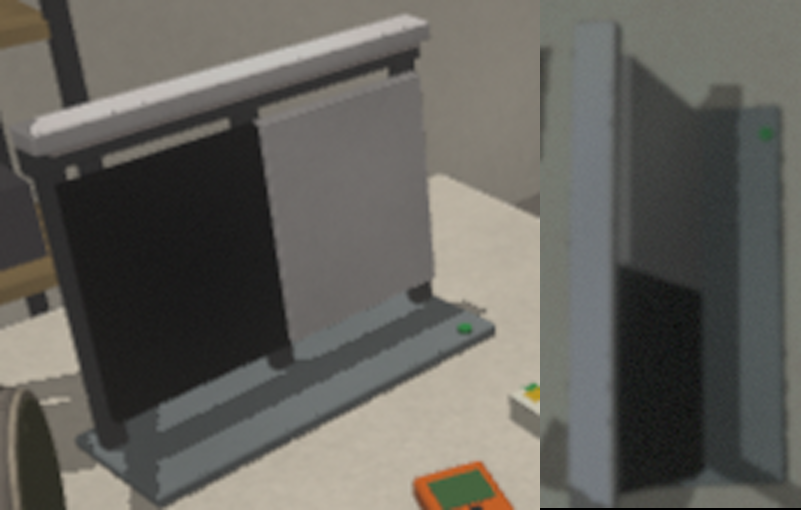

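View pics/ca.png

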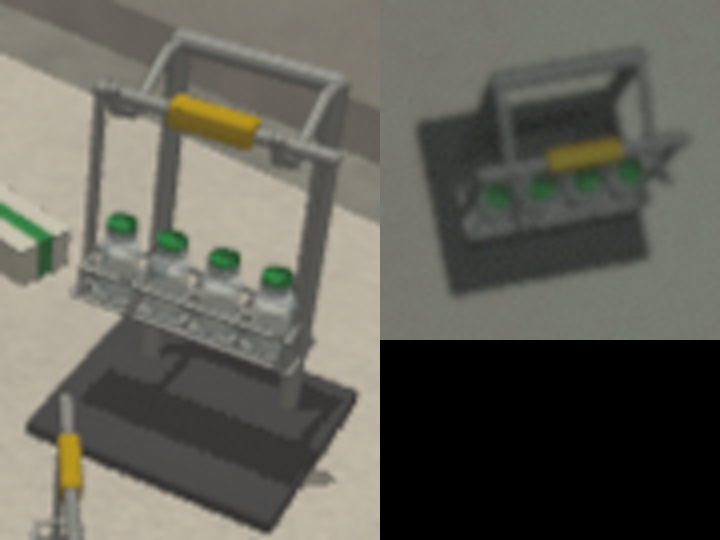

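The crops give the white panel's corners, lamp bar corners and base corners, the carrier's bar ends, and the stand base corners. I'll triangulate them next.

```bash
python3 - <<'E'
from h import *
c=load();S,T=c["side"],c["top"]
s=lambda x,y,o,k:((x+.5)/k-.5+o[0],(y+.5)/k-.5+o[1])
A=lambda x,y:s(x,y,(70,90),3)
B=lambda x,y:s(x-540,y,(110,130),2.9)
C=lambda x,y:s(x,y,(295,170),4)
D=lambda x,y:s(x-380,y,(300,135),4)
r=lambda v:np.round(v,4)
g,e=tri(S,(347.7,199.74),T,(350.69,173.17));print("grip",r(g),r(e))
p,e=tri(S,C(180,42),T,D(493,76));print("crossbar L",r(p),r(e))
p2,e=tri(S,C(343,78),T,D(643,52));print("crossbar R",r(p2),r(e),"yawdir",np.degrees(np.arctan2(*(p2-p)[1::-1])))
for a in[(418,122),(453,295),(648,258)]:print("standbase T",r(onz(T,D(*a),.012)))
for a in[(28,428),(272,530),(355,397)]:print("standbase S",r(onz(S,C(*a),.012)))
for a in[(98,90),(338,157)]:print("bar end S",r(onz(S,C(*a),g[2])))
for a in[(548,162),(622,145)]:print("grip end T",r(onz(T,D(*a),g[2])))
for a in[(577,22),(620,22),(570,503),(616,506)]:print("lamp T",r(onz(T,B(*a),.342)))
for a in[(779,106),(783,484)]:print("base T",r(onz(T,B(*a),.014)))
for a in[(495,325),(160,498)]:print("base S",r(onz(S,A(*a),.014)))
for a,z in[((260,122),.29),((418,78),.29),((433,280),.05),((290,343),.05)]:print("panel S",r(onz(S,A(*a),z)))
for a,b in[((495,325),(779,106)),((160,498),(783,484))]:print("base tri",[r(x) for x in tri(S,A(*a),T,B(*b))])
E
```

```text
grip [ 0.6345 -0.1493  0.2398] [0.0002 0.0002]
crossbar L [ 0.6872 -0.0853  0.2473] [0.0003 0.0003]
crossbar R [ 0.7042 -0.1888  0.2561] [0.0005 0.0005] yawdir -80.62652414982172
standbase T [ 0.7129 -0.0476  0.012 ]
standbase T [ 0.5676 -0.0773  0.012 ]
standbase T [ 0.6011 -0.239   0.012 ]
standbase S [ 0.5645 -0.0832  0.012 ]
standbase S [ 0.5989 -0.2472  0.012 ]
standbase S [ 0.7413 -0.2145  0.012 ]
bar end S [ 0.6155 -0.0805  0.2398]
bar end S [ 0.6516 -0.2224  0.2398]
grip end T [ 0.6283 -0.1239  0.2398]
grip end T [ 0.6414 -0.1757  0.2398]
lamp T [0.6974 0.456  0.342 ]
lamp T [0.6974 0.4163 0.342 ]
lamp T [0.277  0.4322 0.342 ]
lamp T [0.276 0.392 0.342]
base T [0.7028 0.3432 0.014 ]
base T [0.2755 0.3194 0.014 ]
base S [0.7036 0.3419 0.014 ]
base S [0.2806 0.3162 0.014 ]
panel S [0.4918 0.418  0.29  ]
panel S [0.6756 0.4135 0.29  ]
panel S [0.6805 0.4205 0.05  ]
panel S [0.4873 0.4144 0.05  ]
base tri [array([0.7035, 0.3429, 0.0135]), array([0.0007, 0.0007])]
base tri [array([0.2781, 0.3179, 0.0142]), array([0.003, 0.003])]
```

```bash
cat > go.py <<'E'
import sys,numpy as np
from scipy.spatial.transform import Rotation as Ro
from plant import robot
s=robot.read_state();R=Ro.from_rotvec(s["orientation"]).as_matrix()
h=np.degrees(np.arctan2(R[1,1],R[0,1]))
print("tcp",s["tool_pos"].round(4),"tool y heading",h.round(2),"z axis",R[:,2].round(4),"t",s["t"],"q",s["q"].round(2))
if len(sys.argv)>3:
    a=list(map(float,sys.argv[1:]))
    print("delta cm",(R.T@(np.array(a[:3])-s["tool_pos"])*100).round(2))
    if len(a)>3: print("twist",np.radians((h-a[3]+180)%360-180).round(4))
E
```

Call:
{"name": "apply_moves", "arguments": {"delta_pos": [[0,0,-3],[0,0,-5],[0,0,-5],[0,0,-5],[0,0,-2],[0,0,0]], "twist": [0,0,0,0,0,0], "gripper": 5}}

```text
t: 0.85
tool_pos: [0.2404, 0.5503, 0.4454]
orientation: [0.642, 3.074, 0.005]
force: [-1.0, -0.1, -0.4]
opening: 0.05
gripper_force: 0.0
```

```bash
python3 go.py 0.635 -0.150 0.38 12.3
```

```text
tcp [0.2404 0.5503 0.4454] tool y heading 66.41 z axis [ 0.0015  0.0028 -1.    ] t 0.85 q [ 1.07  0.14  1.11 -0.    1.89 -0.09]
delta cm [-64.19 -48.4    6.4 ]
twist 0.9443
```

Call:
{"name": "apply_moves", "arguments": {"delta_pos": [[-1.6,-1.2,0],[-3.2,-2.4,0],[-3.2,-2.4,0],[-3.2,-2.4,0],[-3.2,-2.4,0],[-3.2,-2.4,0],[-3.2,-2.4,0],[-3.2,-2.4,0]], "twist": [0,0,0,0,0,0,0,0]}}

```text
t: 1.85
tool_pos: [0.3881, 0.2863, 0.4414]
orientation: [-0.643, -3.073, 0.004]
force: [1.0, 0.5, -0.2]
opening: 0.0501
gripper_force: 0.0
```

Call:
{"name": "apply_moves", "arguments": {"delta_pos": [[-3.2,-2.4,0],[-3.2,-2.4,0],[-3.2,-2.4,0],[-3.2,-2.4,0],[-3.2,-2.4,0],[-3.2,-2.4,0],[-3.2,-2.4,0],[-3.2,-2.4,0]], "twist": [0,0,0,0,0,0,0,0]}}

```text
t: 2.85
tool_pos: [0.5452, 0.0082, 0.4414]
orientation: [-0.643, -3.072, 0.001]
force: [0.7, 1.1, 0.6]
opening: 0.0506
gripper_force: 0.0
```

Call:
{"name": "apply_moves", "arguments": {"delta_pos": [[0,0,0],[0,0,0],[0,0,0],[0,0,0],[0,0,0],[0,0,0],[0,0,0],[0,0,0]], "twist": [0.1,0.15,0.15,0.15,0.15,0.15,0.09,0]}}

```text
t: 3.85
tool_pos: [0.5449, 0.0096, 0.4417]
orientation: [-1.964, -2.449, 0.003]
force: [-1.2, -0.3, 0.6]
opening: 0.0499
gripper_force: 0.0
```

```bash
python3 go.py 0.635 -0.150 0.36 12.3
```

```text
tcp [0.5449 0.0096 0.4417] tool y heading 12.55 z axis [-0.003 -0.    -1.   ] t 3.85 q [-0.08 -0.01  1.27 -0.    1.88 -0.3 ]
delta cm [-17.54   5.36   8.14]
twist 0.0043
```

Call:
{"name": "apply_moves", "arguments": {"delta_pos": [[-3,0.9,0],[-3,0.9,0.5],[-3,0.9,1.5],[-3,0.9,2],[-3,0.9,2],[-2.5,0.9,2],[0,0,1.5],[0,0,0]], "twist": [0,0,0,0,0,0,0,0]}}

```text
t: 4.85
tool_pos: [0.6353, -0.1483, 0.3463]
orientation: [-1.962, -2.449, 0.002]
force: [0.7, 0.4, 0.6]
opening: 0.0501
gripper_force: 0.0
```

```bash
python3 go.py 0.635 -0.150 0.238 12.3; python3 - <<'E'
from h import *
c=grab()
a=cv2.resize(c["side"]["frame"][120:300,290:420],None,fx=3.2,fy=3.2,interpolation=2)
b=cv2.resize(c["top"]["frame"][90:220,290:400],None,fx=3.2,fy=3.2,interpolation=2)
b=np.vstack([b,np.zeros((a.shape[0]-b.shape[0],b.shape[1],3),np.uint8)])
cv2.imwrite("pics/over.png",np.hstack([a,b])[:,:,::-1])
E
```

```text
tcp [ 0.6353 -0.1483  0.3463] tool y heading 12.6 z axis [-0.0039  0.0015 -1.    ] t 4.85 q [-0.31  0.26  1.15  0.    1.73 -0.53]
delta cm [-0.19 -0.03 10.83]
twist 0.0053
```

View pics/over.png

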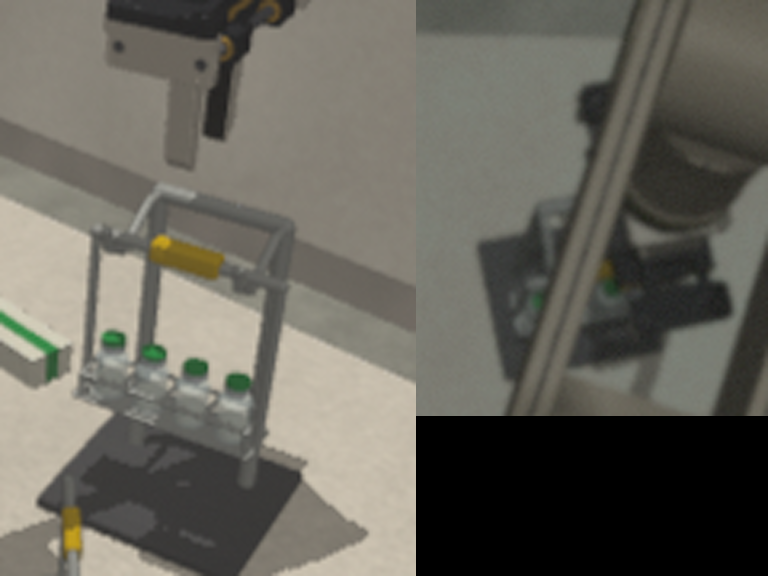

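The fingers stand astride and above the grip: tips at about (180,165) and (213,137), grip at (187,257). The side view still reads well, but in the top view the arm hides most of the carrier. Descending.

Call:
{"name": "apply_moves", "arguments": {"delta_pos": [[-0.2,0,1.5],[0,0,2],[0,0,2],[0,0,1.5],[0,0,1.2],[0,0,1],[0,0,0.9],[0,0,0]], "twist": [0,0,0,0,0,0,0,0]}}

```text
t: 5.95
tool_pos: [0.6366, -0.1506, 0.2468]
orientation: [-1.965, -2.45, 0.001]
force: [-0.1, 0.6, -0.5]
opening: 0.0501
gripper_force: 0.0
```

```bash
python3 go.py 0.635 -0.150 0.2445 12.3; python3 - <<'E'
from h import *
c=grab()
a=cv2.resize(c["side"]["frame"][150:250,300:400],None,fx=5,fy=5,interpolation=2)
cv2.imwrite("pics/dn.png",a[:,:,::-1])
E
```

```text
tcp [ 0.6366 -0.1506  0.2468] tool y heading 12.54 z axis [-1.1e-03  3.0e-04 -1.0e+00] t 5.95 q [-0.31  0.28  1.32 -0.    1.55 -0.53]
delta cm [ 0.09 -0.15  0.23]
twist 0.0043
```

View pics/dn.png

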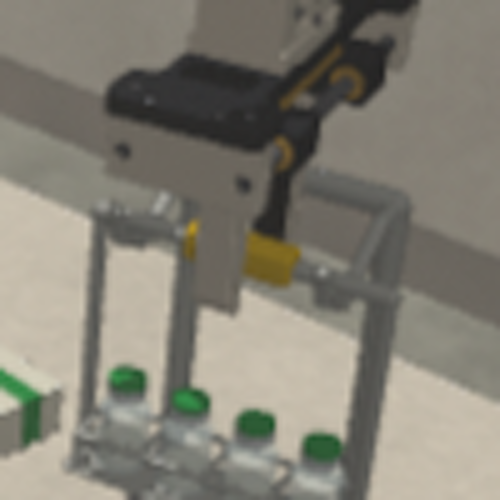

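```bash
python3 - <<'E'
from h import *
c=load()["side"]
a=np.radians(12.5);X=np.array([np.cos(a),np.sin(a),0]);Y=np.array([-np.sin(a),np.cos(a),0])
t=np.array([.6366,-.1506,.24])
for nm,dx,y,z in[("grip ends box front",-.008,.027,.229),("grip top front",-.008,.027,.247),("finger outer tip",-.042,.0075,-.0182+.24),("finger inner tip",-.025,.0075,-.0182+.24)]:
    P=[t+X*dx+Y*s*y+[0,0,z-.24] for s in(1,-1)]
    print(nm,((proj(c,P)-[300,150]+.5)*5-.5).round(0).tolist())
E
```

```text
grip ends box front [[182.0, 262.0], [291.0, 294.0]]
grip top front [[185.0, 228.0], [295.0, 260.0]]
finger outer tip [[188.0, 319.0], [219.0, 329.0]]
finger inner tip [[204.0, 303.0], [234.0, 312.0]]
```

The grip ends project within about 1–2 mm of where I see them (185 to 298 px), so the tool is centred on it. Closing.

Call:
{"name": "apply_moves", "arguments": {"delta_pos": [[0,0,0.1],[0,0,0],[0,0,0],[0,0,0],[0,0,0],[0,0,0],[0,0,0],[0,0,0]], "twist": [0,0,0,0,0,0,0,0], "gripper": 0.5, "squeeze": 40}}

```text
t: 7.05
tool_pos: [0.6349, -0.1512, 0.2467]
orientation: [-1.964, -2.447, 0.005]
force: [-12.6, -1.2, 5.6]
opening: 0.0156
gripper_force: 40.0
```

Call:
{"name": "apply_moves", "arguments": {"delta_pos": [[0,-0.1,-0.3],[0,0,-0.5],[0,0,-0.6],[0,0,-0.7],[0,0,-0.8],[0,0,-0.8],[0,0,-0.5],[0,0,0]], "twist": [0,0,0,0,0,0,0,0]}}

```text
t: 8.05
tool_pos: [0.6362, -0.151, 0.2894]
orientation: [1.965, 2.45, 0.001]
force: [0.1, -0.7, -4.4]
opening: 0.016
gripper_force: 40.0
```

```bash
python3 go.py; python3 - <<'E'
from h import *
c=grab()
a=cv2.resize(c["side"]["frame"][120:280,290:410],None,fx=3.7,fy=3.7,interpolation=2)
cv2.imwrite("pics/up.png",a[:,:,::-1])
E
```

```text
tcp [ 0.6362 -0.151   0.2894] tool y heading 12.54 z axis [ 1.e-03 -4.e-04 -1.e+00] t 8.05 q [-0.31  0.26  1.26 -0.    1.62 -0.53]
```

View pics/up.png

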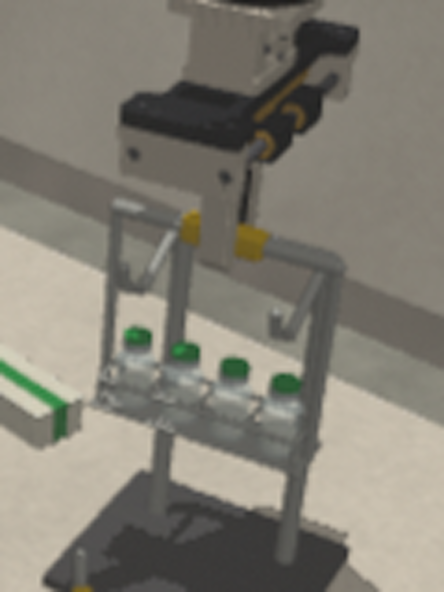

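The carrier hangs level in the gripper. The bar is above the prong tips, which are at about (130,280) and (280,325), and all four vials are seated.

Call:
{"name": "apply_moves", "arguments": {"delta_pos": [[0,-0.3,-0.2],[0,-0.7,-0.2],[0,-1.2,-0.2],[0,-1.6,0],[0,-2,0],[0,-2,0],[0,-2,0],[0,-1.7,0]], "twist": [0,0,0,0,0,0,0,0]}}

```text
t: 9.15
tool_pos: [0.5223, -0.1761, 0.295]
orientation: [1.966, 2.45, -0.0]
force: [-0.1, -0.6, -4.6]
opening: 0.0157
gripper_force: 40.0
```

Call:
{"name": "apply_moves", "arguments": {"delta_pos": [[0,-1,0],[0,-0.5,0],[0.5,0,0],[1,0,0],[1.5,0,0],[2,0,0],[2,0,0],[2,0,0]], "twist": [0,0,0,0,0,0,0,0]}}

```text
t: 10.15
tool_pos: [0.4892, -0.0895, 0.2947]
orientation: [1.965, 2.451, 0.0]
force: [-0.6, -0.1, -6.0]
opening: 0.0154
gripper_force: 40.0
```

```bash
python3 go.py 0.575 0.18 0.2895 93.3
```

```text
tcp [ 0.4892 -0.0895  0.2947] tool y heading 12.58 z axis [ 2.e-04  1.e-04 -1.e+00] t 10.15 q [-0.28 -0.17  1.69  0.    1.62 -0.5 ]
delta cm [24.43 14.25  0.53]
twist -1.4088
```

Call:
{"name": "apply_moves", "arguments": {"delta_pos": [[2,0.8,0],[2,1,0],[2,1,0],[2,1,0],[2,1,0],[1.5,1,0],[1,0.5,0],[0.5,0.2,0]], "twist": [0,0,0,0,0,0,0,0]}}

```text
t: 11.15
tool_pos: [0.5247, 0.0504, 0.2946]
orientation: [-1.965, -2.451, 0.0]
force: [-0.9, -0.2, -5.2]
opening: 0.0159
gripper_force: 40.0
```

Call:
{"name": "apply_moves", "arguments": {"delta_pos": [[0,0,0],[0,0,0],[0,0,0],[0,0,0],[0,0,0],[0,0,0],[0,0,0],[0,0,0]], "twist": [-0.04,-0.07,-0.09,-0.1,-0.1,-0.1,-0.1,-0.1]}}

```text
t: 12.15
tool_pos: [0.5247, 0.0493, 0.2946]
orientation: [-1.002, -2.977, 0.0]
force: [0.2, -0.2, -4.2]
opening: 0.0155
gripper_force: 40.0
```

Call:
{"name": "apply_moves", "arguments": {"delta_pos": [[0,0,0],[0,0,0],[0,0,0],[0,0,0],[0,0,0],[0,0,0],[0,0,0],[0,0,0]], "twist": [-0.1,-0.1,-0.1,-0.1,-0.1,-0.1,-0.07,-0.04]}}

```text
t: 13.15
tool_pos: [0.5247, 0.0493, 0.2946]
orientation: [0.093, -3.14, 0.0]
force: [-0.1, 0.2, -4.8]
opening: 0.0155
gripper_force: 40.0
```

```bash
python3 go.py 0.5935 0.2847 0.288 93.3
```

```text
tcp [0.5247 0.0493 0.2946] tool y heading 93.39 z axis [-1.e-04 -3.e-04 -1.e+00] t 13.15 q [-0.   -0.08  1.61 -0.    1.61 -1.63]
delta cm [-8.26 23.1   0.65]
twist 0.0015
```

Call:
{"name": "apply_moves", "arguments": {"delta_pos": [[-0.5,0.6,0],[-1,1.2,0],[-1.3,2,0],[-1.5,2.3,0],[-1.5,2.5,0],[-1.2,2.5,0],[-0.8,2.5,0],[-0.5,2.2,0]], "twist": [0,0,0,0,0,0,0,0]}}

```text
t: 14.15
tool_pos: [0.5988, 0.2143, 0.2941]
orientation: [0.092, -3.14, -0.0]
force: [0.4, -0.1, -4.9]
opening: 0.0155
gripper_force: 40.0
```

Call:
{"name": "apply_moves", "arguments": {"delta_pos": [[0,1.5,0],[0,1,0],[0,0.7,0],[0,0.3,0],[0,0,0.1],[0,0,0.2],[0,0,0.2],[0,0,0.1]], "twist": [0,0,0,0,0,0,0,0]}}

```text
t: 15.15
tool_pos: [0.5963, 0.247, 0.2884]
orientation: [0.091, -3.14, 0.0]
force: [0.5, -0.5, -5.5]
opening: 0.0159
gripper_force: 40.0
```

```bash
python3 go.py 0.5935 0.2847 0.288 93.3; python3 - <<'E'
from h import *
c=grab()
a=cv2.resize(c["side"]["frame"][40:270,70:290],None,fx=2.5,fy=2.5,interpolation=2)
b=cv2.resize(c["top"]["frame"][110:310,110:210],None,fx=2.4,fy=2.4,interpolation=2)
b=np.vstack([b,np.zeros((a.shape[0]-b.shape[0],b.shape[1],3),np.uint8)])
cv2.imwrite("pics/pl.png",np.hstack([a,b])[:,:,::-1])
E
```

```text
tcp [0.5963 0.247  0.2884] tool y heading 93.32 z axis [-3.e-04 -1.e-04 -1.e+00] t 15.15 q [ 0.31  0.24  1.28 -0.    1.62 -1.32]
delta cm [0.06 3.78 0.04]
twist 0.0003
```

View pics/pl.png

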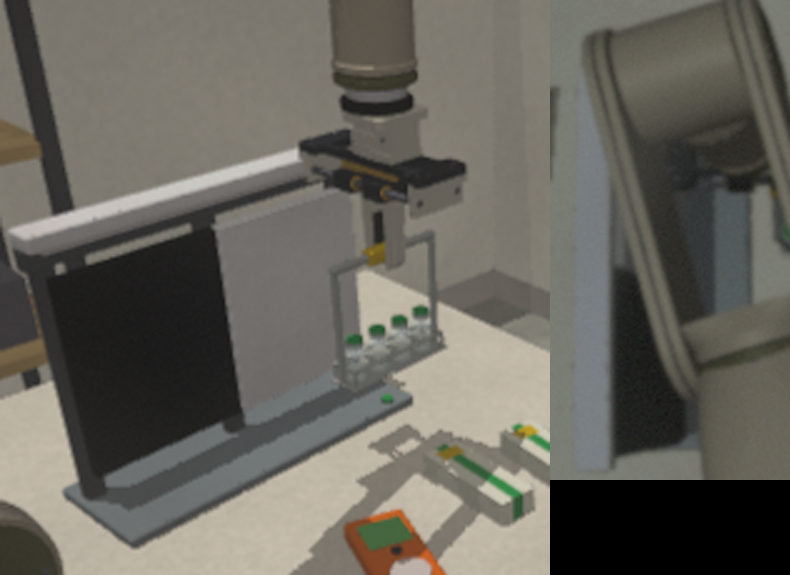

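The carrier hangs level beside the white panel, still about 4 cm short, with four green caps in a row from (355,340) to (420,312). The gripper has clear space to the lamp bar.

Call:
{"name": "apply_moves", "arguments": {"delta_pos": [[0,0.3,0],[0,0.6,0],[0,0.8,0],[0,0.8,0],[0,0.6,0],[0,0.4,0],[0,0.3,0],[0,0,0]], "twist": [0,0,0,0,0,0,0,0]}}

```text
t: 16.25
tool_pos: [0.5941, 0.2853, 0.2886]
orientation: [0.092, -3.14, 0.0]
force: [0.6, -0.1, -5.8]
opening: 0.0157
gripper_force: 40.0
```

```bash
python3 go.py 0.5935 0.2847 0.288 93.3; python3 - <<'E'
from h import *
c=grab();S=c["side"]
hsv=cv2.cvtColor(S["frame"],cv2.COLOR_RGB2HSV)
m=cv2.inRange(hsv,(50,110,40),(80,255,255));m[200:]=0
k,l,s,ce=cv2.connectedComponentsWithStats(m)
for i in range(1,k):
    if s[i,4]>6 and 150<ce[i][0]<280: print("cap",s[i,4],ce[i].round(1),onz(S,ce[i],.142+.050).round(4))
m=cv2.inRange(hsv,(15,140,70),(32,255,255));y,x=np.nonzero(m[:190,150:280]);print("yellow",x.min()+150,x.max()+150,y.min(),y.max(),onz(S,(x.mean()+150,y.mean()),.284).round(4))
cv2.imwrite("pics/fin.png",cv2.resize(S["frame"][40:250,70:280],None,fx=2.7,fy=2.7,interpolation=2)[:,:,::-1])
E
```

```text
tcp [0.5941 0.2853 0.2886] tool y heading 93.34 z axis [-0.e+00 -1.e-04 -1.e+00] t 16.25 q [ 0.37  0.28  1.24 -0.    1.62 -1.26]
delta cm [ 0.07 -0.06  0.06]
twist 0.0008
cap 10 [228.9 159.9] [0.644  0.2878 0.192 ]
cap 8 [220.5 163.5] [0.6103 0.2859 0.192 ]
cap 12 [211.5 167.2] [0.5761 0.2848 0.192 ]
cap 13 [202.4 170.9] [0.5426 0.2836 0.192 ]
cap 7 [224.7 198.6] [0.4877 0.118  0.192 ]
yellow 206 213 133 141 [0.5783 0.2817 0.284 ]
```

View pics/fin.png

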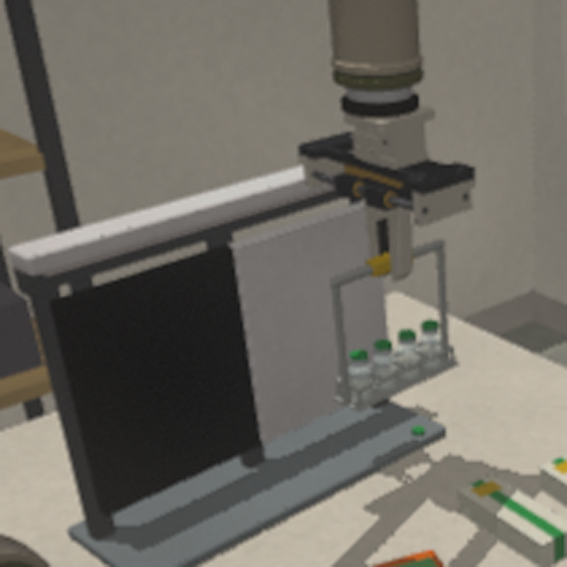

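The caps centre on (0.593, 0.286), within 1 mm of the target, and the row is within about 1° of the panel. Let it settle, then hand in.

Call:
{"name": "apply_moves", "arguments": {"delta_pos": [[0,0,0],[0,0,0],[0,0,0],[0,0,0],[0,0,0],[0,0,0],[0,0,0],[0,0,0]], "twist": [0,0,0,0,0,0,0,0]}}

```text
t: 17.35
tool_pos: [0.5941, 0.2852, 0.2886]
orientation: [0.091, -3.14, 0.0]
force: [0.0, -0.3, -4.9]
opening: 0.0157
gripper_force: 40.0
```

```bash
python3 -c "
from plant import robot
print(robot.close_job())"
```

```text
the job is handed in; nothing more can be done
None
```

The job is handed in at 17.4 s: the gripper is holding the carrier level and still, with all four vials seated, about 130 mm in front of the middle of the white panel and at its mid height; `close_job` returned no verdict.

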